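Try the readjusted roller catch of a bench cupboard

TASK

The roller catch on the little teal-fronted bench cupboard has just been readjusted and the door stands ajar: try it out. Press the door gently until the roller snaps over and the door stays shut by itself with your hand off it for a moment, without forcing it hard against the buffer behind; then pull it back through the catch and leave it standing wide open, about square to the cupboard. Never swing it fast, keep the jar standing in the door's rack, and leave the other things on the bench alone.

Things in the scene. Friction and masses are not known exactly. Their poses are not given: they have to be found in the camera images.
- handle (a point): Grip point on the axis of the door's upright round steel bar handle: 10 mm thick, ends 56 and 128 mm above the bench, this point 115 mm. It is 150 mm from the hinge along the door, 56 mm in front of it; 45 mm clear of the door's face, so a finger fits behind from above. x: straight into the door (closing direction); y: along the door, hinge to free edge; z: up.
- cabinet: Fixed wooden cupboard, 150 mm deep (x), 200 mm wide (y), 132 mm high; origin at the centre of its underside. Its front looks to its own -x; the hinge is at its -y end.
- buffer (a joint): How far the sprung buffer pin is pressed in (m): 0 free, 0.0006 to 0.001 with the door snapped shut and let go, 1 mm for each 8 N on it. Beyond 0.003 (about 15 N of push at the handle once snapped shut) it is being forced.
- rack (a point): Centre of the floor of the open-topped wooden rack on the inside of the door, 25 mm above the bench; the rack is 54 mm by 96 mm inside with rims 25 mm high. Axes as for handle.
- jar: Loose jar with an orange cap, 40 mm in diameter, 72 mm high, standing in the rack and riding with the door; origin at the centre of its underside, z up its axis.
- tape: Loose grey roll of tape lying flat, 84 mm across, 22 mm high; origin at the centre of its underside. Bystander.
- tray: Loose dark wooden tray of stone chips, 85 x 110 x 22 mm; origin at the centre of its underside. Bystander.
- driver: Loose red screwdriver lying on the bench, 160 mm long along its x; origin under its middle. Bystander.
- cabinet_top (a point): Centre of the roof. Above the door's free edge sits the steel catch (white sprung roller, black buffer pin, top at 162 mm), set by hand: the shut door may stand anywhere from -0.07 to 0.09 rad. Closing, the roller is met 0.1 rad before shut and resists, up to 6 to 10 N at the handle, until 0.03 rad before shut, where it snaps over. Reopening takes 4 to 9 N.
- door: The teal door: panel 12 mm thick, 186 mm wide, 6 to 126 mm above the bench. Origin: foot of the upright hinge axis; axes as handle, turning with it. Parallel to cabinet's axes it is at 0; seen from above it opens counter-clockwise, to a stop at 1.5 to 1.8 rad. Light hinge friction (0.04 N m): it stays where left. A brass nose on its top edge, 140 mm from the hinge, runs past the roller.
Not all that is in view belongs to the job. What is shaped like the jar but blue or pink is not meant.

How it is judged:
On the way, in this order (a step that is already met when the one before it is completed fails the run):
1. the door has snapped shut: it rests against the buffer pin by itself, with the robot touching nothing, for 0.4 s (angle between the x axis of door and the x axis of cabinet, either way round below 0.12 rad and contact force between each of the fingers, the arm and anything else below 0.2 N and value of joint buffer above 0.0003 m), for 0.4 s.
2. the door has been pulled through the catch and opened wide (angle between the x axis of door and the x axis of cabinet, either way round above 1.25 rad), for 0.2 s.
At the end, for the whole second after the job is handed in: The door stands still, opened more than 1.25 rad (72 degrees), and the jar stands upright (within 0.2 rad) on the floor of the door's rack (angle between the x axis of door and the x axis of cabinet, either way round above 1.25 rad and angular speed of door below 0.05 rad/s and angle between jar's own z axis and vertical below 0.2 rad and horizontal distance between jar and rack below 0.045 m and height (world z) of jar between 0.02 and 0.035 m); the robot touches nothing.
It fails at once if the buffer pin is pressed in more than 3 mm (the door is forced) (value of joint buffer above 0.003 m).
It fails at once if the door swings faster than 4 rad/s (angular speed of door above 4 rad/s).
It fails at once if the jar tips over or leaves the rack (angle between jar's own z axis and vertical above 0.6 rad or horizontal distance between jar and rack above 0.07 m).
It fails at once if the tape, tray or screwdriver is shifted more than 20 mm (distance of any of tape, tray, driver from where it was at the start of the episode above 0.02 m).
It also fails if it takes over 58 s, if anything falls off the work surface, if the arm or the gripper's body presses on something with over 40 N, if the wrist force passes 120 N, or if a joint passes its speed limit or range.

ROBOT

A 6-joint arm with a two-finger parallel gripper is mounted at the origin on the work surface. World frame = base frame: x ahead of the robot, y to its left, z up, the work surface at z = 0. Lengths are in m, angles in rad, forces in N, time in s.
With the tool pointing down it reaches from about 0.35 to 0.95 m from the base axis. Payload 17.4 kg.
Tool frame: the origin (TCP) lies between the finger pads; the fingertips stand 14 mm ahead of it and the grasp point (between the pads) lies 5 mm behind it; z points along the fingers, y is the line along which they close (so a half turn about z gives the same grasp; the last joint's range is limited). The gripper opens to 93 mm and grips with 3 to 60 N. Pads are 15 mm wide; open, the fingers measure 128 mm over their backs; the gripper's body (75 mm by 188 mm) begins 65 mm behind the grasp point.
Start: joints at [-1.274, 0.116, 1.442, -0, 1.584, -0.038], TCP at [0.222, -0.638, 0.205] pointing down, gripper open.
Joint ranges: [-2.83, 2.83], [-0.83, 2.19], [0.07, 2.5], [-1.14, 4.28], [0.01, 3], [-2.97, 2.97]. Speed limits (rad/s): [1.89, 1.89, 2.22, 3.14, 3.14, 3.14].

INTERFACE

Orientations are given as a 3x3 rotation matrix whose columns are the frame's x, y, z axes.
In Python, from station import bot gives the robot as it stands.
- The arm moves only by the tool jog_arm, never from a script. Its argument "series" is a list of rows, each a list of 7 numbers: the shift along the tool's x, y, z in units of 25 mm (1.0 is 25 mm), then the turn, a rotation vector about the tool's x, y, z in units of 5 degrees (1.0 is 5 degrees), then the closure, from 0 (fully open) to 1 (shut). A call has 1 to 8 rows; each row is the pose to reach, as a shift and turn from the pose commanded when the call began, along the tool's axes at that moment; what a row does not reach only later rows make up. A row lasts 1/12 s, in which the tool goes at most 41.7 mm and 7.16 degrees, less where a joint would pass 70% of its speed; a pose out of reach is approached as far as the arm can. A call with a gripper value outside its range is refused whole. The fingers move at their own pace and stop on an object; "newtons" is the grip in N (left out, the last holds). Time passes only in rows, so rows that repeat a pose let the fingers close. It gives the time, the measured TCP pose, the force, the opening and the grip force at its end, in the units of the state.
- bot.observe(): the state, without advancing time (a new reading comes with each control period).
- bot.grab_frame(name): name is "side" or "top" or "wrist"; returns a dict with "img" (400x640x3 uint8, blue, green, red), "fx", "fy", "cx", "cy" (pixels), "origin" and "rotation" of the camera in the world. Camera axes: x right, y down, z forward; pixel columns grow to the right and rows downward; lengths in m; the calibration is good to about 2 mm. A picture is of the moment at which its call begins. There is no depth.
- bot.job_done(): hands the job in; it is judged then, once.
The state is a dict: "time_s": time; "joints": joint angles; "dq": joint speeds; "joint_torque": joint torques, N m; "tcp_pos": TCP position; "tool_rot": TCP orientation; "wrist_force": force on the tool from outside, world axes, zero at the start; "moment": the same for the moment, N m; "finger_gap": finger opening in m; "grasp_force": force on a finger pad.
Only numpy, scipy, OpenCV 4.12 (cv2) and the standard library are available. Lean on these libraries where they do the work, as an engineer would, in place of code of your own. Each camera call takes 0.05 s, during which the arm holds its last target. There are 200 camera calls.

## Working session

There is one attempt and no reset: what is moved stays moved. The work goes in short steps, Python scripts to look and compute and a tool call to move; the robot and the scene stay as the last step left them, time stands still between calls to the robot, and variables do not carry over. Pictures are saved under pics/ and viewed, at most 10 in all, crops included, and the job is handed in when it is done.

Besides the shell and the picture viewer there is one more tool, called after "Request:" as a command line: name --pt "numbers of a row" for each row, then --argument value for the rest. jog_arm: Moves the arm, as the interface text tells. Its arguments: {"type":"object","properties":{"series":{"type":"array"},"newtons":{"type":"number"}},"required":["series"]}

```bash
mkdir -p pics
cat > h.py <<'E'
import numpy as np, cv2
from station import bot
def snap(n,f): 
    d=bot.grab_frame(n); cv2.imwrite('pics/'+f,d['img']); np.savez('pics/'+f+'.npz',**d); return d
def ray(d,u,v,z):
    r=d['rotation']@np.array([(u-d['cx'])/d['fx'],(v-d['cy'])/d['fy'],1]); o=np.array(d['origin'])
    return o+r*(z-o[2])/r[2]
def proj(d,p):
    q=np.array(d['rotation']).T@(np.array(p)-d['origin']); return d['fx']*q[0]/q[2]+d['cx'],d['fy']*q[1]/q[2]+d['cy']
E
python3 - <<'E'
from h import *
for n in('top','side'):
    d=snap(n,n+'1.png');print(d['origin'],d['fx'],d['rotation'])
E
```

```text
[0.4912868  0.10027118 1.21535094] 511.8288847631444 [[-0.01704845 -0.99800883  0.06072663]
 [-0.99984999  0.01720253  0.00201532]
 [-0.00305596 -0.06068317 -0.9981524 ]]
[ 0.44583614 -0.64144918  0.73853192] 482.91706334926096 [[ 0.98957261 -0.08188226  0.11849617]
 [-0.14343196 -0.63540212  0.75874332]
 [ 0.0131651  -0.76782774 -0.64052106]]
```

View pics/top1.png

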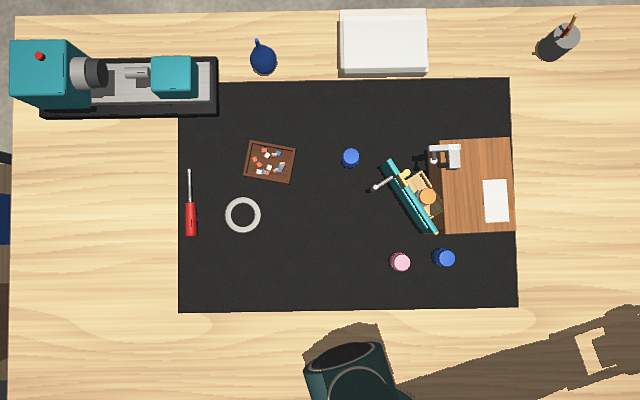

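View pics/side1.png

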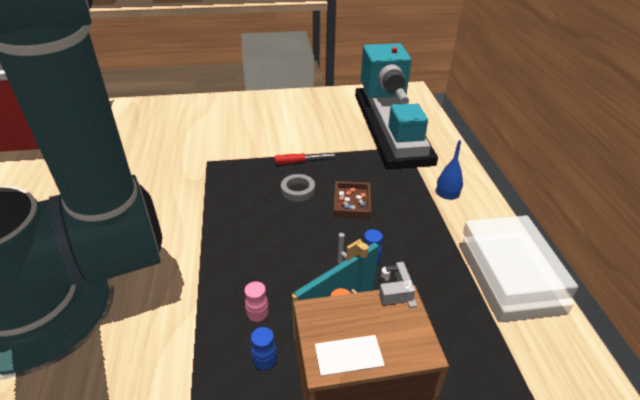

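The top view shows the ajar door from its hinge at about (437,233) to its free edge at about (390,160), with the bar handle near (373,189). The orange-capped jar in the rack is at (428,196). The jars at (350,157), (445,257) and (401,262) are blue, blue and pink, so they are decoys. I'll enlarge the crop to confirm.

Run:
```python
from h import *
i=cv2.imread('pics/top1.png')[130:280,335:535]; cv2.imwrite('pics/c1.png',cv2.resize(i,None,fx=4,fy=4,interpolation=cv2.INTER_CUBIC))
i=cv2.imread('pics/side1.png')[220:370,240:440]; cv2.imwrite('pics/c2.png',cv2.resize(i,None,fx=4,fy=4,interpolation=cv2.INTER_CUBIC))
s=bot.observe();print(s['tool_rot'],s['tcp_pos'],s['finger_gap'],s['time_s'])
```

```text
[[ 9.44485217e-01  3.28553744e-01 -3.34031226e-04]
 [ 3.28553913e-01 -9.44484659e-01  1.02730013e-03]
 [ 2.20359342e-05 -1.08001705e-03 -9.99999417e-01]] [ 0.22172257 -0.63732925  0.20446969] 0.09287588061560814 0.1
```

View pics/c1.png

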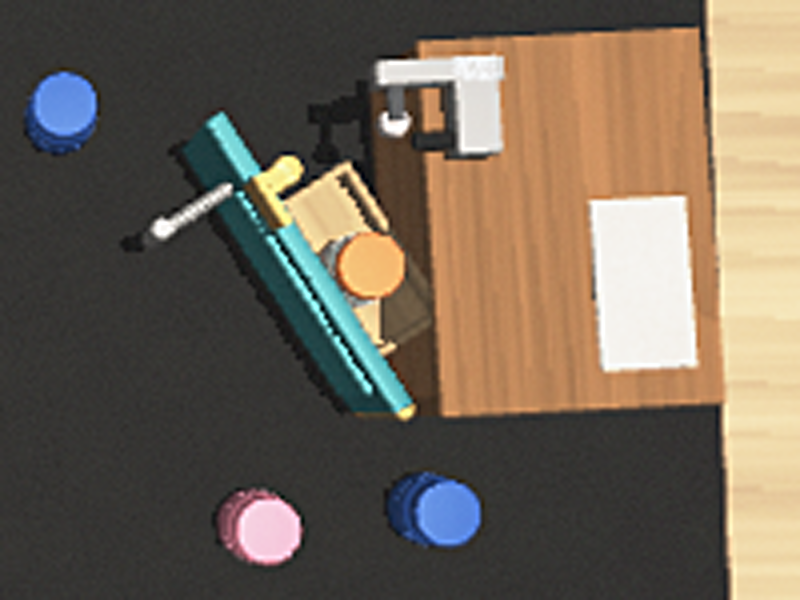

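View pics/c2.png

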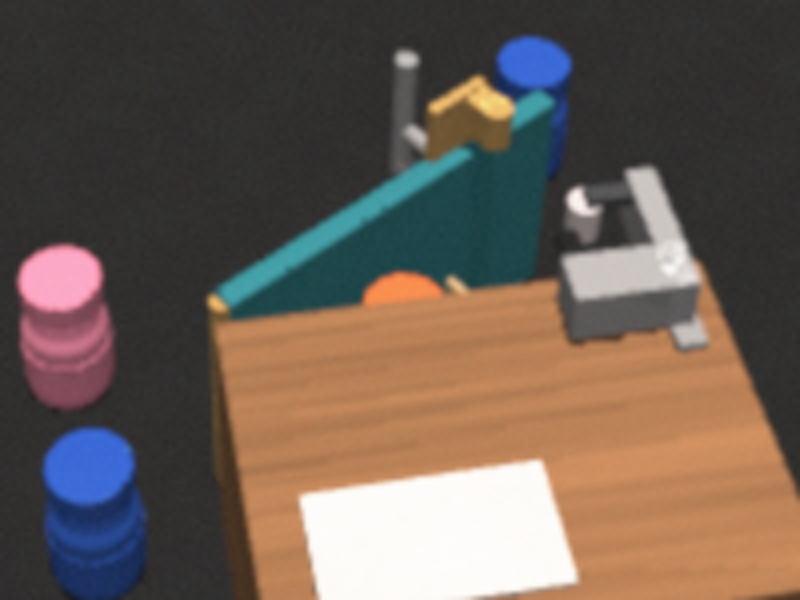

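Run:
```python
from h import *
T=np.load('pics/top1.png.npz');S=np.load('pics/side1.png.npz')
p=lambda u,v,z:ray(T,335+u/4,130+v/4,z)[:2].round(4)
q=lambda u,v,z:ray(S,240+u/4,220+v/4,z)[:2].round(4)
print('handle',p(160,230,.128),q(406,58,.128))
print('hinge',p(405,411,.128),q(217,300,.128))
ff,fh,bf,bh=[p(*a,.132) for a in((418,42),(440,416),(705,28),(722,403))]
print('roof',ff,fh,bf,bh,q(215,322,.132))
print('edge in',p(224,112,.126),p(412,405,.126),'out',p(207,122,.126),p(393,412,.126))
print('pink',p(270,530,.072),'blue',p(65,104,.072),p(446,512,.072),'jar',p(370,265,.097))
for a,b in((ff-fh,'y'),(bf-bh,'y'),(ff-bf,'-x'),(fh-bh,'-x')):print(b,a,np.linalg.norm(a),np.arctan2(a[1],a[0]))
```

```text
handle [ 0.5815 -0.0081] [ 0.5837 -0.0095]
hinge [ 0.4831 -0.1356] [ 0.4834 -0.1389]
roof [ 0.6794 -0.1477] [ 0.4802 -0.1531] [ 0.6842 -0.3009] [ 0.4845 -0.302 ] [ 0.4813 -0.1531]
edge in [ 0.6444 -0.0441] [ 0.4862 -0.1399] out [ 0.6392 -0.0348] [ 0.4826 -0.1297]
pink [ 0.418  -0.0709] blue [0.6581 0.038 ] [ 0.4263 -0.1688] jar [ 0.5628 -0.1256]
y [0.1992 0.0054] 0.19927317932928154 0.027101796295195744
y [0.1997 0.0011] 0.19970302952133706 0.005508206685958067
-x [-0.0048  0.1532] 0.15327517737716045 1.6021176731040194
-x [-0.0043  0.1489] 0.14896207571056463 1.5996667448525705
```

The handle is at about (0.5825, -0.009), the hinge at about (0.4835, -0.135), and the door is about 0.525 rad open. The jar in the rack is the orange-capped one at crop (370,265). My plan is to cage the bar loosely between the fingers and use one finger to push and the other to pull.

```bash
cat >> h.py <<'E'
from scipy.spatial.transform import Rotation as Ro
H=np.array([.4835,-.135])
def hand(phi,off=0):  # handle xy at world door angle phi, off = outward shift
    return H+.150*np.array([np.cos(phi),np.sin(phi)])+(.056+off)*np.array([-np.sin(phi),np.cos(phi)])
def phi_of(xy): 
    d=np.array(xy)-H; return np.arctan2(d[1],d[0])-np.arctan2(.056,.150)
def row(xy,z,phi,s=None):
    s=s or bot.observe(); R=np.array(s['tool_rot'])
    G=np.array([[np.cos(phi),np.sin(phi),0],[np.sin(phi),-np.cos(phi),0],[0,0,-1]])
    t=R.T@(np.array([*xy,z])-s['tcp_pos'])/.025
    return np.r_[t,np.degrees(Ro.from_matrix(R.T@G).as_rotvec())/5].round(2).tolist()
E
python3 -c "
from h import *
print(row((.5825,-.009),.2,.55))"
```

```text
[21.89, -19.0, 0.2, -0.01, -0.0, -2.47]
```

Request:
jog_arm --pt "21.89 -19 0.2 0 0 -2.47 0.72" --pt "21.89 -19 0.2 0 0 -2.47 0.72" --pt "21.89 -19 0.2 0 0 -2.47 0.72" --pt "21.89 -19 0.2 0 0 -2.47 0.72" --pt "21.89 -19 0.2 0 0 -2.47 0.72" --pt "21.89 -19 0.2 0 0 -2.47 0.72" --pt "21.89 -19 0.2 0 0 -2.47 0.72" --pt "21.89 -19 0.2 0 0 -2.47 0.72"

```text
time_s: 0.77
tcp_pos: [0.3881, -0.3465, 0.2027]
tool_rot: [[0.853, 0.523, -0.0], [0.523, -0.853, 0.0], [-0.0, -0.0, -1.0]]
wrist_force: [0.6, -0.6, -0.5]
finger_gap: 0.0442
grasp_force: 0.0
```

```bash
python3 -c "
from h import *
print(bot.observe()['tcp_pos'],row((.5825,-.009),.2,.55))"
```

```text
[ 0.38811227 -0.34652832  0.20265386] [13.69, -7.45, 0.11, -0.0, 0.0, -0.0]
```

Request:
jog_arm --pt "13 -7.2 0 0 0 0 0.72" --pt "13 -7.2 0 0 0 0 0.72" --pt "13 -7.2 0 0 0 0 0.72" --pt "13 -7.2 0 0 0 0 0.72" --pt "13 -7.2 0 0 0 0 0.72" --pt "13 -7.2 0 0 0 0 0.72" --pt "13 -7.2 0 0 0 0 0.72" --pt "13 -7.2 0 0 0 0 0.72"

```text
time_s: 1.43
tcp_pos: [0.5523, -0.0561, 0.2027]
tool_rot: [[0.852, 0.523, 0.0], [0.523, -0.852, -0.0], [-0.0, 0.0, -1.0]]
wrist_force: [0.2, -1.5, 0.4]
finger_gap: 0.0264
grasp_force: 0.0
```

Request:
jog_arm --pt "2 -1.1 0 0 0 0 0.72" --pt "2 -1.1 0 0 0 0 0.72" --pt "2 -1.1 0 0 0 0 0.72" --pt "2 -1.1 0 0 0 0 0.72"

```text
time_s: 1.77
tcp_pos: [0.5799, -0.0084, 0.2023]
tool_rot: [[0.852, 0.524, -0.001], [0.524, -0.852, -0.0], [-0.001, -0.0, -1.0]]
wrist_force: [0.0, 0.0, -0.4]
finger_gap: 0.0259
grasp_force: 0.0
```

```bash
python3 -c "
from h import *
d=snap('wrist','w1.png')
print(bot.observe()['tcp_pos'],bot.observe()['finger_gap'],row((.5825,-.009),.2,.55))
print(proj(d,(.5825,-.009,.128)),proj(d,(.5825,-.009,.056)))"
```

```text
[ 0.57972007 -0.00915777  0.20248808] 0.025921761701671247 [0.1, 0.05, 0.1, -0.0, 0.01, 0.01]
(np.float64(316.7178783636302), np.float64(196.9883458024899)) (np.float64(316.52801769813914), np.float64(179.77632009229242))
```

View pics/w1.png

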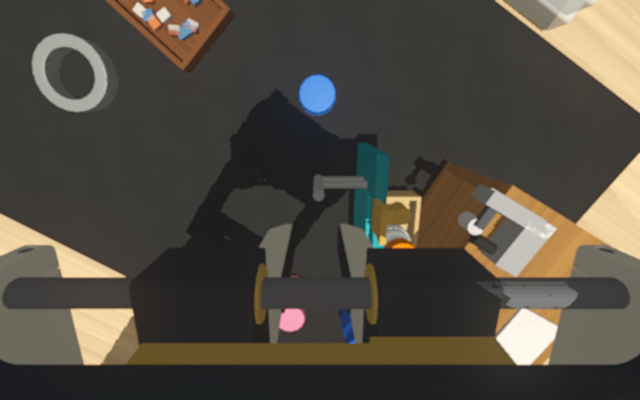

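The wrist view shows the bar's top at about (319,194), where I predicted (317,197). The fingers straddle it, so I'm descending.

Request:
jog_arm --pt "0.15 0.1 1 0 0 0 0.72" --pt "0.15 0.1 2 0 0 0 0.72" --pt "0.15 0.1 3 0 0 0 0.72" --pt "0.15 0.1 3.7 0 0 0 0.72" --pt "0.15 0.1 3.7 0 0 0 0.72"

```text
time_s: 2.23
tcp_pos: [0.5824, -0.0103, 0.1066]
tool_rot: [[0.853, 0.521, -0.005], [0.521, -0.853, 0.0], [-0.004, -0.003, -1.0]]
wrist_force: [-0.4, -0.1, -1.1]
finger_gap: 0.0257
grasp_force: 0.0
```

```bash
python3 -c "
from h import *
s=bot.observe();print(s['tcp_pos'],s['wrist_force'])
for p in (.45,.35,.25,.18,.12):print(p,row(hand(p,0),.11,p))"
```

```text
[ 0.58241855 -0.01033401  0.10657096] [-0.37951031 -0.07266608 -1.06224754]
0.45 [0.21, 0.55, -0.14, -0.03, 0.05, 1.13]
0.35 [0.35, 1.18, -0.14, -0.03, 0.05, 2.27]
0.25 [0.42, 1.82, -0.14, -0.02, 0.05, 3.42]
0.18 [0.43, 2.26, -0.15, -0.02, 0.05, 4.22]
0.12 [0.41, 2.65, -0.15, -0.02, 0.05, 4.91]
```

```bash
python3 -c "
from h import *
for p in (.5,.42,.34,.28,.22):print(p,row(hand(p,-.008),.11,p))"
```

```text
0.5 [0.11, 0.56, -0.14, -0.03, 0.05, 0.56]
0.42 [0.22, 1.06, -0.14, -0.03, 0.05, 1.47]
0.34 [0.29, 1.56, -0.14, -0.03, 0.05, 2.39]
0.28 [0.32, 1.93, -0.14, -0.02, 0.05, 3.08]
0.22 [0.32, 2.31, -0.14, -0.02, 0.05, 3.76]
```

Request:
jog_arm --pt "0.05 0.3 -0.1 0 0 0.3 0.72" --pt "0.11 0.56 -0.14 0 0.05 0.56 0.72" --pt "0.16 0.82 -0.14 0 0.05 1.0 0.72" --pt "0.22 1.06 -0.14 0 0.05 1.47 0.72" --pt "0.26 1.32 -0.14 0 0.05 1.9 0.72" --pt "0.29 1.56 -0.14 0 0.05 2.39 0.72" --pt "0.32 1.8 -0.14 0 0.05 2.8 0.72" --pt "0.32 1.93 -0.14 0 0.05 3.08 0.72"

```text
time_s: 2.9
tcp_pos: [0.618, -0.0472, 0.1159]
tool_rot: [[0.962, 0.274, 0.007], [0.274, -0.962, 0.001], [0.007, 0.0, -1.0]]
wrist_force: [1.3, 0.3, 0.2]
finger_gap: 0.0263
grasp_force: 0.5
```

```bash
python3 -c "
from h import *
s=bot.observe();print(s['tcp_pos'],s['wrist_force'],s['finger_gap'])
for p in (.28,.22,.18,.14,.1):print(p,row(hand(p,-.008),.11,p))"
```

```text
[ 0.61796324 -0.04715254  0.11592636] [1.26418901 0.27245276 0.24598598] 0.026289661898152884
0.28 [-0.14, -0.03, 0.24, 0.01, -0.08, -0.03]
0.22 [-0.04, 0.33, 0.24, 0.0, -0.08, 0.66]
0.18 [0.02, 0.58, 0.24, 0.0, -0.08, 1.12]
0.14 [0.07, 0.83, 0.24, -0.0, -0.08, 1.58]
0.1 [0.11, 1.08, 0.24, -0.0, -0.08, 2.03]
```

Request:
jog_arm --pt "-0.1 0.04 0.1 0 -0.05 0.1 0.72" --pt "-0.1 0.1 0.1 0 -0.05 0.2 0.72" --pt "-0.08 0.15 0.1 0 -0.05 0.3 0.72" --pt "-0.07 0.2 0.1 0 -0.05 0.4 0.72" --pt "-0.06 0.25 0.1 0 -0.05 0.5 0.72" --pt "-0.05 0.3 0.1 0 -0.05 0.6 0.72" --pt "-0.04 0.33 0.1 0 -0.05 0.66 0.72"

```text
time_s: 3.48
tcp_pos: [0.6187, -0.0541, 0.1126]
tool_rot: [[0.975, 0.222, 0.002], [0.222, -0.975, 0.001], [0.002, -0.0, -1.0]]
wrist_force: [2.7, 1.1, 5.3]
finger_gap: 0.0259
grasp_force: 3.0
```

```bash
python3 -c "
from h import *
s=bot.observe();print(s['tcp_pos'],s['wrist_force'],s['finger_gap'],s['grasp_force'])
d=snap('top','t2.png');i=d['img'][130:280,335:535]; cv2.imwrite('pics/c3.png',cv2.resize(i,None,fx=4,fy=4,interpolation=cv2.INTER_CUBIC))
for p in (.22,.18,.14,.1):print(p,row(hand(p,-.008),.11,p))"
```

```text
[ 0.61870063 -0.05407445  0.11264596] [2.69702374 1.05083663 5.28411574] 0.025931809671275566 3.000286636815872
0.22 [0.02, 0.05, 0.11, -0.0, -0.03, 0.04]
0.18 [0.09, 0.3, 0.11, -0.0, -0.03, 0.5]
0.14 [0.15, 0.54, 0.11, -0.0, -0.03, 0.96]
0.1 [0.2, 0.79, 0.11, -0.0, -0.03, 1.41]
```

View pics/c3.png

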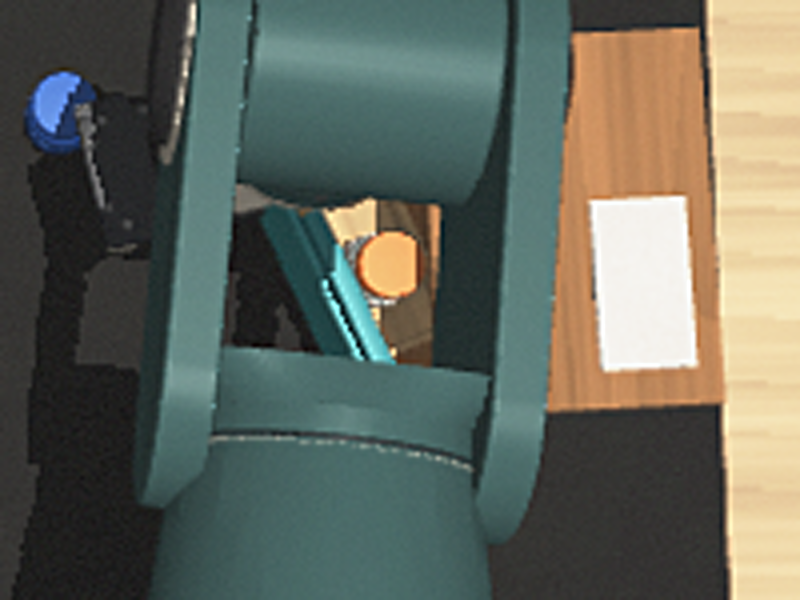

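The crop shows the door edge running from (320,215) to (392,360), so φ is about 0.44 and the door has lagged behind the tool. I'll check from the side before moving again.

```bash
python3 -c "
from h import *
d=snap('side','s2.png');i=d['img'][180:330,260:460]; cv2.imwrite('pics/c4.png',cv2.resize(i,None,fx=4,fy=4,interpolation=cv2.INTER_CUBIC))
s=bot.observe();print(s['tcp_pos'],s['wrist_force'],s['moment'],s['grasp_force'])
for z in(.056,.1,.128):print([((np.array(proj(d,(*hand(p),z)))-[260,180])*4).round() for p in(.22,.44)])"
```

```text
[ 0.61869866 -0.0541071   0.11264959] [2.26772442 0.91123322 5.79721126] [ 0.10678996 -0.67756533  0.10273637] 2.900728285603691
[array([405., 378.]), array([348., 341.])]
[array([412., 313.]), array([352., 276.])]
[array([416., 269.]), array([355., 232.])]
```

View pics/c4.png

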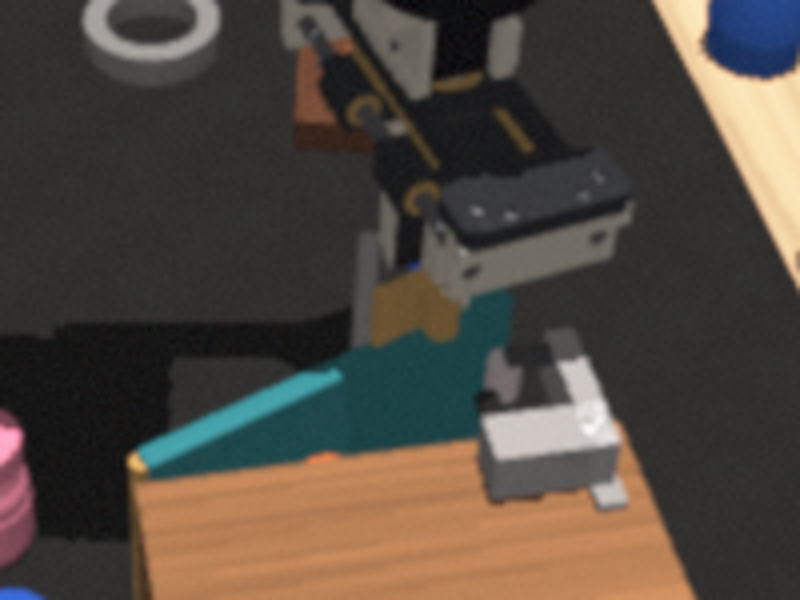

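The side crop shows the bar top at (368,232), to the left of the fingers. The bar slipped out of the cage on the hinge side because my tool x was several mm too far. I'll lift, re-centre with settling time, and go again.

Request:
jog_arm --pt "0 -0.1 -0.5 0 0 0 0.72" --pt "0 -0.2 -1.2 0 0 0 0.72" --pt "0 -0.2 -2.2 0 0 0 0.72" --pt "0 -0.2 -3.2 0 0 0 0.72" --pt "0 -0.2 -3.6 0 0 0 0.72"

```text
time_s: 4.0
tcp_pos: [0.6174, -0.0492, 0.2059]
tool_rot: [[0.975, 0.222, 0.004], [0.222, -0.975, 0.0], [0.004, 0.001, -1.0]]
wrist_force: [0.2, -0.5, 0.7]
finger_gap: 0.026
grasp_force: 0.0
```

```bash
python3 -c "
from h import *
print(row(hand(.42),.2,.42))"
```

```text
[-0.54, -1.21, 0.23, 0.01, -0.04, -2.25]
```

Request:
jog_arm --pt "-0.3 -0.6 0.1 0 0 -1.2 0.72" --pt "-0.55 -1.2 0.1 0 0 -2.25 0.72" --pt "-0.55 -1.2 0.1 0 0 -2.25 0.72" --pt "-0.55 -1.2 0.1 0 0 -2.25 0.72" --pt "-0.55 -1.2 0.1 0 0 -2.25 0.72" --pt "-0.55 -1.2 0.1 0 0 -2.25 0.72"

```text
time_s: 4.5
tcp_pos: [0.597, -0.0234, 0.1987]
tool_rot: [[0.914, 0.406, -0.001], [0.406, -0.914, 0.001], [-0.0, -0.001, -1.0]]
wrist_force: [0.9, 1.2, -0.4]
finger_gap: 0.0259
grasp_force: 0.0
```

```bash
python3 -c "
from h import *
w=snap('wrist','w3.png');s=snap('side','s3.png')
a=cv2.resize(w['img'][150:250,260:460],None,fx=4,fy=4,interpolation=cv2.INTER_CUBIC)
b=s['img'][205:280,300:400];b=cv2.resize(b,None,fx=4,fy=4,interpolation=cv2.INTER_CUBIC)
o=np.zeros((400,400,3),np.uint8);o[:300]=b
cv2.imwrite('pics/c5.png',np.vstack([a[:, :800][:400], np.zeros((0,800,3),np.uint8)])[:300])
cv2.imwrite('pics/c5.png',np.vstack([a[:300],np.hstack([b,np.zeros((300,400,3),np.uint8)])]))
print(bot.observe()['tcp_pos'],row(hand(.42),.2,.42))
P=np.r_[hand(.42),.128];print((np.array(proj(w,P))-[260,150])*4,(np.array(proj(s,P))-[300,205])*4)
for e in np.eye(2)*.01:
  Q=P+[*e,0];print((np.array(proj(w,Q))-proj(w,P))*4,(np.array(proj(s,Q))-proj(s,P))*4)
"
```

```text
[ 0.59698001 -0.02342152  0.19866027] [0.04, -0.02, -0.05, -0.01, 0.0, -0.01]
[216.79401458 197.16133975] [201.2318486 135.0355749]
[ 18.62423601 -40.32564354] [21.57106516 -1.98518158]
[-41.75822756 -17.87371841] [ -4.1326066 -15.0414473]
```

View pics/c5.png

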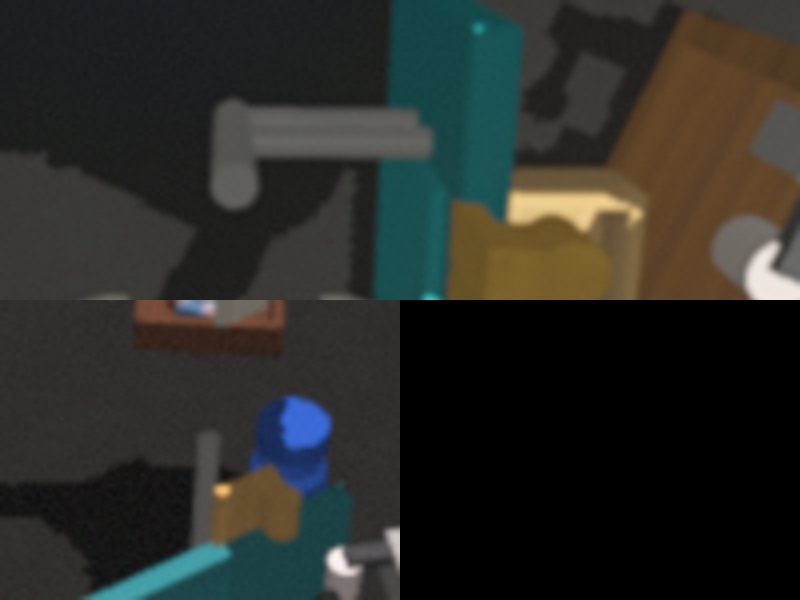

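In the wrist view the bar's top is at crop (235,186), against a predicted (217,197). In the side view it is at (208,137), against (201,135). That puts the bar at (0.6013, -0.0249) and φ at about 0.394. This time I'll descend, settle and grip lightly so the bar can't slip out.

Request:
jog_arm --pt "0.13 0.12 1 0 0 0.27 0.72" --pt "0.13 0.12 2 0 0 0.27 0.72" --pt "0.13 0.12 3 0 0 0.27 0.72" --pt "0.13 0.12 3.5 0 0 0.27 0.72" --pt "0.13 0.12 3.55 0 0 0.27 0.72" --pt "0.13 0.12 3.55 0 0 0.27 0.72" --pt "0.13 0.12 3.55 0 0 0.27 0.72" --pt "0.13 0.12 3.55 0 0 0.27 0.72"

```text
time_s: 5.27
tcp_pos: [0.6017, -0.0244, 0.1119]
tool_rot: [[0.922, 0.386, 0.002], [0.386, -0.922, 0.001], [0.002, 0.0, -1.0]]
wrist_force: [-0.7, -1.5, 0.4]
finger_gap: 0.0258
grasp_force: 0.0
```

Request:
jog_arm --pt "0 0 0 0 0 0 1" --pt "0 0 0 0 0 0 1" --pt "0 0 0 0 0 0 1" --pt "0 0 0 0 0 0 1" --pt "0 0 0 0 0 0 1" --pt "0 0 0 0 0 0 1" --newtons 10

```text
time_s: 5.77
tcp_pos: [0.6012, -0.0243, 0.1106]
tool_rot: [[0.922, 0.386, 0.0], [0.386, -0.922, 0.001], [0.001, -0.0, -1.0]]
wrist_force: [-0.7, 0.0, 4.5]
finger_gap: 0.0092
grasp_force: 10.0
```

```bash
python3 -c "
from h import *
s=bot.observe();print(s['tcp_pos'],s['wrist_force'],s['finger_gap'],s['grasp_force'],phi_of(s['tcp_pos'][:2]),np.linalg.norm(s['tcp_pos'][:2]-H))
d=s['tcp_pos'][:2]-hand(.394); print(d)
for p in (.38,.35,.32,.29,.26,.23):print(p,row(hand(p)+d,.11,p))
"
```

```text
[ 0.60116906 -0.02431887  0.11055478] [-0.68528631  0.03229598  4.50125488] 0.00916901068154733 10.000676214694977 0.3974972092690203 0.16154355002250811
[0.00065948 0.00138904]
0.38 [0.03, 0.08, 0.02, -0.01, -0.01, 0.19]
0.35 [0.09, 0.27, 0.02, -0.01, -0.01, 0.54]
0.32 [0.15, 0.45, 0.02, -0.01, -0.01, 0.88]
0.29 [0.2, 0.64, 0.02, -0.01, -0.01, 1.22]
0.26 [0.24, 0.82, 0.02, -0.01, -0.01, 1.57]
0.23 [0.28, 1.01, 0.02, -0.01, -0.01, 1.91]
```

The bar is gripped (gap 9.2 mm). I'm swinging gently towards the roller.

Request:
jog_arm --pt "0.03 0.08 0 0 0 0.19 1" --pt "0.09 0.27 0 0 0 0.54 1" --pt "0.15 0.45 0 0 0 0.88 1" --pt "0.2 0.64 0 0 0 1.22 1" --pt "0.24 0.82 0 0 0 1.57 1" --pt "0.28 1.0 0 0 0 1.9 1" --pt "0.28 1.0 0 0 0 1.9 1" --pt "0.28 1.0 0 0 0 1.9 1"

```text
time_s: 6.43
tcp_pos: [0.6179, -0.0452, 0.1105]
tool_rot: [[0.974, 0.226, 0.001], [0.226, -0.974, 0.001], [0.001, -0.0, -1.0]]
wrist_force: [2.8, 1.5, 5.8]
finger_gap: 0.0087
grasp_force: 10.0
```

```bash
cat > st.py <<'E'
from h import *
import sys
s=bot.observe();x=s['tcp_pos'];print(x.round(4),s['wrist_force'].round(2),s['finger_gap'].round(4),s['grasp_force'],phi_of(x[:2]).round(4),np.linalg.norm(x[:2]-H).round(4),s['time_s'])
print('in-force',np.array(s['tool_rot'])[:,1]@s['wrist_force'])
d=(np.linalg.norm(x[:2]-H)/np.hypot(.15,.056));p0=phi_of(x[:2])
for p in map(float,sys.argv[1:]):print(p,row(H+(hand(p0+p)-H)*d,.11,p0+p))
E
python3 st.py -.03 -.06 -.09
```

```text
Traceback (most recent call last):
  File "st.py", line 3, in <module>
    s=bot.observe();x=s['tcp_pos'];print(x.round(4),s['wrist_force'].round(2),s['finger_gap'].round(4),s['grasp_force'],phi_of(x[:2]).round(4),np.linalg.norm(x[:2]-H).round(4),s['time_s'])
                                                                              ^^^^^^^^^^^^^^^^^^^^^
AttributeError: 'float' object has no attribute 'round'
```

```bash
sed -i "s/s\['finger_gap'\].round(4)/round(s['finger_gap'],4)/" st.py; python3 st.py -.03 -.06 -.09
```

```text
[ 0.6179 -0.0452  0.1105] [2.84 1.55 5.84] 0.0087 10.001025795936584 0.2314 0.1617 6.4333
in-force -0.8681461647260159
-0.03 [0.07, 0.18, 0.02, -0.01, -0.01, 0.31]
-0.06 [0.13, 0.37, 0.02, -0.01, -0.01, 0.65]
-0.09 [0.18, 0.55, 0.02, -0.01, -0.01, 1.0]
```

Request:
jog_arm --pt "0.02 0.05 0 0 0 0.1 1" --pt "0.04 0.1 0 0 0 0.2 1" --pt "0.06 0.15 0 0 0 0.3 1" --pt "0.08 0.2 0 0 0 0.35 1" --pt "0.08 0.2 0 0 0 0.35 1"

```text
time_s: 6.85
tcp_pos: [0.6209, -0.0497, 0.1105]
tool_rot: [[0.98, 0.197, 0.001], [0.197, -0.98, 0.001], [0.001, -0.0, -1.0]]
wrist_force: [1.6, 0.1, 5.5]
finger_gap: 0.0088
grasp_force: 10.0
```

```bash
python3 st.py -.03
```

```text
[ 0.6209 -0.0497  0.1105] [1.63 0.05 5.47] 0.0088 10.000987350940704 0.1986 0.1617 6.85
in-force 0.26815438035983774
-0.03 [0.07, 0.18, 0.02, -0.0, -0.01, 0.34]
```

Request:
jog_arm --pt "0.02 0.05 0 0 0 0.1 1" --pt "0.04 0.1 0 0 0 0.2 1" --pt "0.06 0.15 0 0 0 0.3 1" --pt "0.07 0.2 0 0 0 0.35 1" --pt "0.07 0.2 0 0 0 0.35 1"

```text
time_s: 7.27
tcp_pos: [0.6232, -0.0535, 0.1105]
tool_rot: [[0.986, 0.167, -0.0], [0.167, -0.986, 0.002], [0.0, -0.002, -1.0]]
wrist_force: [-2.4, 4.8, 8.3]
finger_gap: 0.0092
grasp_force: 10.0
```

```bash
python3 st.py -.03
```

```text
[ 0.6232 -0.0535  0.1105] [-2.37  4.82  8.26] 0.0092 10.003884807229042 0.1706 0.1618 7.2667
in-force -5.1650859850419595
-0.03 [0.07, 0.18, 0.02, -0.02, -0.0, 0.31]
```

Roller resistance is now 5 N. I'm taking smaller steps.

Request:
jog_arm --pt "0.01 0.03 0 0 0 0.05 1" --pt "0.02 0.06 0 0 0 0.1 1" --pt "0.03 0.09 0 0 0 0.15 1" --pt "0.04 0.12 0 0 0 0.2 1" --pt "0.04 0.12 0 0 0 0.2 1"

```text
time_s: 7.68
tcp_pos: [0.6247, -0.056, 0.1105]
tool_rot: [[0.989, 0.15, -0.0], [0.15, -0.989, 0.002], [0.0, -0.002, -1.0]]
wrist_force: [-2.8, 6.9, 7.3]
finger_gap: 0.0088
grasp_force: 10.0
```

```bash
python3 st.py -.03
```

```text
[ 0.6247 -0.056   0.1105] [-2.81  6.86  7.29] 0.0088 10.004803463816643 0.1526 0.1618 7.6833
in-force -7.215776061808621
-0.03 [0.07, 0.18, 0.02, -0.02, -0.0, 0.32]
```

Request:
jog_arm --pt "0.01 0.03 0 0 0 0.05 1" --pt "0.02 0.06 0 0 0 0.1 1" --pt "0.03 0.09 0 0 0 0.15 1" --pt "0.04 0.12 0 0 0 0.2 1" --pt "0.04 0.12 0 0 0 0.2 1"

```text
time_s: 8.1
tcp_pos: [0.6264, -0.0592, 0.1105]
tool_rot: [[0.991, 0.132, 0.001], [0.132, -0.991, 0.001], [0.001, -0.001, -1.0]]
wrist_force: [0.6, 4.1, 7.0]
finger_gap: 0.0091
grasp_force: 10.0
```

```bash
python3 st.py -.03
```

```text
[ 0.6264 -0.0592  0.1105] [0.64 4.15 7.02] 0.0091 10.002965033054352 0.1305 0.1617 8.1
in-force -4.035153540763123
-0.03 [0.06, 0.18, 0.02, -0.02, -0.01, 0.37]
```

Request:
jog_arm --pt "0.01 0.02 0 0 0 0.04 1" --pt "0.02 0.04 0 0 0 0.08 1" --pt "0.02 0.07 0 0 0 0.12 1" --pt "0.02 0.07 0 0 0 0.12 1"

```text
time_s: 8.43
tcp_pos: [0.6274, -0.0612, 0.1106]
tool_rot: [[0.993, 0.122, 0.001], [0.122, -0.993, 0.001], [0.001, -0.001, -1.0]]
wrist_force: [2.4, 1.2, 6.5]
finger_gap: 0.0089
grasp_force: 10.0
```

```bash
python3 st.py -.03
```

```text
[ 0.6274 -0.0612  0.1106] [2.42 1.17 6.49] 0.0089 10.00142365694046 0.1168 0.1617 8.4333
in-force -0.8671007415921463
-0.03 [0.06, 0.18, 0.02, -0.01, -0.02, 0.41]
```

Request:
jog_arm --pt "0.01 0.02 0 0 0 0.04 1" --pt "0.02 0.04 0 0 0 0.08 1" --pt "0.02 0.07 0 0 0 0.12 1" --pt "0.02 0.07 0 0 0 0.12 1"

```text
time_s: 8.77
tcp_pos: [0.6284, -0.0632, 0.1106]
tool_rot: [[0.994, 0.111, 0.002], [0.111, -0.994, 0.0], [0.002, -0.0, -1.0]]
wrist_force: [5.5, -0.6, 4.9]
finger_gap: 0.0086
grasp_force: 10.0
```

```bash
python3 st.py -.03
```

```text
[ 0.6284 -0.0632  0.1106] [ 5.5  -0.58  4.95] 0.0086 10.000438839197159 0.103 0.1617 8.7667
in-force 1.1877602447081341
-0.03 [0.06, 0.18, 0.02, -0.0, -0.02, 0.44]
```

It is past the crest and the roller now pulls inwards. One more small step, then I'll open the fingers.

Request:
jog_arm --pt "0.01 0.02 0 0 0 0.04 1" --pt "0.02 0.04 0 0 0 0.08 1" --pt "0.02 0.06 0 0 0 0.12 1" --pt "0.02 0.06 0 0 0 0.12 1"

```text
time_s: 9.1
tcp_pos: [0.6289, -0.0644, 0.1106]
tool_rot: [[0.995, 0.101, 0.002], [0.101, -0.995, 0.001], [0.002, -0.001, -1.0]]
wrist_force: [5.8, 1.0, 4.6]
finger_gap: 0.009
grasp_force: 10.0
```

```bash
python3 st.py -.03
```

```text
[ 0.6289 -0.0644  0.1106] [5.75 1.03 4.61] 0.009 10.000871568918228 0.0948 0.1616 9.1
in-force -0.44342272839016716
-0.03 [0.06, 0.18, 0.02, -0.01, -0.02, 0.42]
```

Buffer contact is starting. I'm releasing to the caged position and holding off.

Request:
jog_arm --pt "0 0 0 0 0 0 0.72" --pt "0 0 0 0 0 0 0.72" --pt "0 0 0 0 0 0 0.72" --pt "0 0 0 0 0 0 0.72" --pt "0 0 0 0 0 0 0.72" --pt "0 0 0 0 0 0 0.72" --pt "0 0 0 0 0 0 0.72" --pt "0 0 0 0 0 0 0.72"

```text
time_s: 9.77
tcp_pos: [0.6279, -0.064, 0.1101]
tool_rot: [[0.995, 0.103, -0.0], [0.103, -0.995, 0.001], [-0.0, -0.001, -1.0]]
wrist_force: [1.0, 0.4, -0.4]
finger_gap: 0.0259
grasp_force: 0.0
```

```bash
python3 st.py -.03; python3 -c "
from h import *
s=snap('side','s4.png');t=snap('top','t4.png')
a=cv2.resize(s['img'][220:320,290:450],None,fx=5,fy=5,interpolation=cv2.INTER_CUBIC)
cv2.imwrite('pics/c6.png',a)"
```

```text
[ 0.6279 -0.064   0.1101] [ 0.99  0.44 -0.36] 0.0259 0.0 0.0994 0.1609 9.7667
in-force -0.3388560246647131
-0.03 [0.06, 0.18, 0.0, -0.01, 0.0, 0.39]
```

View pics/c6.png

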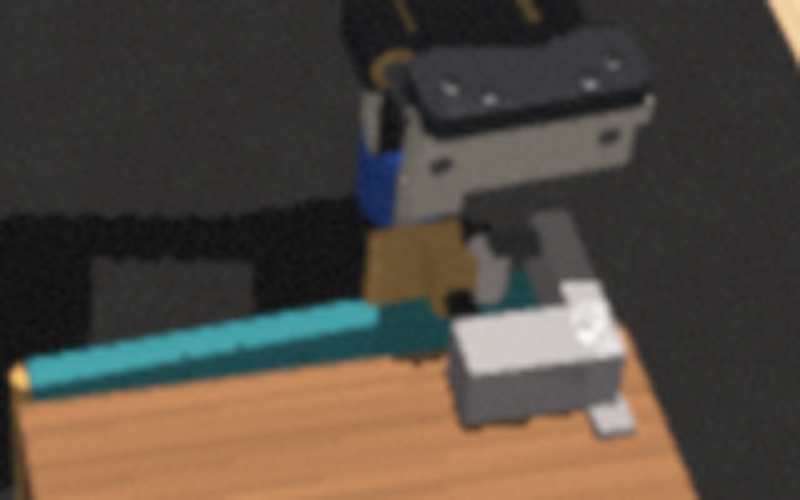

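The crop shows the door closed up to the catch: the brass nose at (370–470, 260) is past the roller at (490,255) and against the black buffer pin at (460,300). Nothing is touching it. I'll wait a moment longer, then regrip.

Request:
jog_arm --pt "0 0 0 0 0 0 0.72" --pt "0 0 0 0 0 0 0.72" --pt "0 0 0 0 0 0 0.72" --pt "0 0 0 0 0 0 0.72" --pt "0 0 0 0 0 0 0.72" --pt "0 0 0 0 0 0 0.72"

```text
time_s: 10.37
tcp_pos: [0.6279, -0.0641, 0.1101]
tool_rot: [[0.995, 0.103, -0.0], [0.103, -0.995, 0.001], [-0.0, -0.001, -1.0]]
wrist_force: [0.4, -0.0, -0.5]
finger_gap: 0.0262
grasp_force: 0.0
```

Request:
jog_arm --pt "0 0 0 0 0 0 1" --pt "0 0 0 0 0 0 1" --pt "0 0 0 0 0 0 1" --pt "0 0 0 0 0 0 1" --pt "0 0 0 0 0 0 1" --pt "0 0 0 0 0 0 1" --newtons 15

```text
time_s: 10.87
tcp_pos: [0.6279, -0.0643, 0.1101]
tool_rot: [[0.995, 0.103, -0.0], [0.103, -0.995, 0.0], [-0.0, -0.0, -1.0]]
wrist_force: [0.1, -3.2, 1.2]
finger_gap: 0.0084
grasp_force: 15.0
```

```bash
python3 st.py .03 .06 .1 .15
```

```text
[ 0.6279 -0.0643  0.1101] [ 0.09 -3.17  1.17] 0.0084 15.000043362379074 0.0982 0.1608 10.8667
in-force 3.1607718669251157
0.03 [-0.07, -0.18, 0.0, -0.0, 0.0, -0.28]
0.06 [-0.14, -0.36, 0.0, -0.0, 0.0, -0.63]
0.1 [-0.25, -0.59, 0.0, -0.0, 0.0, -1.09]
0.15 [-0.4, -0.88, 0.0, -0.0, 0.0, -1.66]
```

The door now tugs inwards at 3 N, so the catch holds it. I'm pulling it back.

Request:
jog_arm --pt "-0.02 -0.05 0 0 0 -0.08 1" --pt "-0.04 -0.1 0 0 0 -0.16 1" --pt "-0.06 -0.15 0 0 0 -0.24 1" --pt "-0.08 -0.2 0 0 0 -0.32 1" --pt "-0.1 -0.25 0 0 0 -0.4 1" --pt "-0.12 -0.3 0 0 0 -0.5 1" --pt "-0.14 -0.36 0 0 0 -0.6 1" --pt "-0.14 -0.36 0 0 0 -0.6 1" --newtons 20

```text
time_s: 11.53
tcp_pos: [0.6229, -0.0546, 0.11]
tool_rot: [[0.988, 0.157, -0.002], [0.157, -0.988, 0.002], [-0.001, -0.002, -1.0]]
wrist_force: [-7.4, 2.7, 3.4]
finger_gap: 0.0083
grasp_force: 20.0
```

```bash
python3 st.py .03 .06 .1 .15 .2
```

```text
[ 0.6229 -0.0546  0.11  ] [-7.4   2.7   3.41] 0.0083 20.001576840877533 0.1657 0.1609 11.5333
in-force -3.838079966931929
0.03 [-0.07, -0.18, 0.0, -0.02, 0.02, -0.44]
0.06 [-0.15, -0.36, 0.0, -0.02, 0.02, -0.78]
0.1 [-0.26, -0.59, 0.0, -0.02, 0.02, -1.24]
0.15 [-0.41, -0.87, 0.0, -0.02, 0.01, -1.81]
0.2 [-0.58, -1.15, 0.0, -0.02, 0.01, -2.39]
```

It is back through the catch. Now I'll open further, correcting the radius a little.

Request:
jog_arm --pt "0.0 -0.09 0 0 0 -0.2 1" --pt "-0.03 -0.18 0 0 0 -0.4 1" --pt "-0.07 -0.27 0 0 0 -0.6 1" --pt "-0.1 -0.36 0 0 0 -0.8 1" --pt "-0.16 -0.48 0 0 0 -1.0 1" --pt "-0.22 -0.6 0 0 0 -1.24 1" --pt "-0.3 -0.73 0 0 0 -1.5 1" --pt "-0.37 -0.87 0 0 0 -1.8 1" --newtons 10

```text
time_s: 12.2
tcp_pos: [0.6102, -0.0359, 0.1099]
tool_rot: [[0.951, 0.309, -0.002], [0.309, -0.951, -0.0], [-0.002, -0.0, -1.0]]
wrist_force: [-7.6, -6.2, 2.3]
finger_gap: 0.0089
grasp_force: 10.0
```

```bash
python3 st.py .05 .1 .15 .2 .25 .3 .35 .4
```

```text
[ 0.6102 -0.0359  0.1099] [-7.58 -6.2   2.26] 0.0089 10.000614523887634 0.3067 0.1609 12.2
in-force 3.5554935713211515
0.05 [-0.12, -0.3, -0.0, -0.0, 0.02, -0.49]
0.1 [-0.25, -0.59, -0.0, -0.0, 0.02, -1.06]
0.15 [-0.4, -0.88, -0.0, -0.0, 0.02, -1.63]
0.2 [-0.56, -1.16, -0.0, -0.0, 0.02, -2.21]
0.25 [-0.73, -1.43, -0.0, -0.0, 0.02, -2.78]
0.3 [-0.92, -1.69, -0.0, -0.01, 0.02, -3.35]
0.35 [-1.12, -1.94, 0.0, -0.01, 0.02, -3.93]
0.4 [-1.34, -2.18, 0.0, -0.01, 0.02, -4.5]
```

Request:
jog_arm --pt "-0.14 -0.3 0 0 0 -0.5 1" --pt "-0.28 -0.59 0 0 0 -1.06 1" --pt "-0.44 -0.88 0 0 0 -1.63 1" --pt "-0.6 -1.16 0 0 0 -2.2 1" --pt "-0.77 -1.43 0 0 0 -2.78 1" --pt "-0.96 -1.69 0 0 0 -3.35 1" --pt "-1.16 -1.94 0 0 0 -3.9 1" --pt "-1.38 -2.18 0 0 0 -4.5 1"

```text
time_s: 12.87
tcp_pos: [0.5608, 0.0054, 0.11]
tool_rot: [[0.76, 0.651, -0.001], [0.651, -0.76, -0.001], [-0.001, -0.0, -1.0]]
wrist_force: [-3.4, -7.6, -0.1]
finger_gap: 0.0087
grasp_force: 10.0
```

```bash
python3 st.py .05 .1 .15 .2 .25 .3 .35 .4
```

```text
[0.5608 0.0054 0.11  ] [-3.37 -7.61 -0.07] 0.0087 10.000521093606949 0.7105 0.1603 12.8667
in-force 3.5902139758001397
0.05 [-0.12, -0.3, -0.0, -0.0, 0.01, -0.6]
0.1 [-0.26, -0.59, 0.0, -0.0, 0.01, -1.17]
0.15 [-0.4, -0.87, 0.0, -0.0, 0.01, -1.74]
0.2 [-0.57, -1.15, 0.0, -0.0, 0.01, -2.32]
0.25 [-0.74, -1.41, 0.0, -0.0, 0.01, -2.89]
0.3 [-0.93, -1.67, 0.0, -0.0, 0.01, -3.46]
0.35 [-1.14, -1.92, 0.0, -0.0, 0.01, -4.04]
0.4 [-1.35, -2.16, 0.0, -0.0, 0.01, -4.61]
```

Request:
jog_arm --pt "-0.16 -0.28 0 0 0 -0.6 1" --pt "-0.34 -0.56 0 0 0 -1.17 1" --pt "-0.48 -0.84 0 0 0 -1.74 1" --pt "-0.65 -1.12 0 0 0 -2.3 1" --pt "-0.82 -1.38 0 0 0 -2.9 1" --pt "-1.01 -1.64 0 0 0 -3.46 1" --pt "-1.22 -1.89 0 0 0 -4.04 1" --pt "-1.43 -2.13 0 0 0 -4.6 1"

```text
time_s: 13.53
tcp_pos: [0.4993, 0.0236, 0.1101]
tool_rot: [[0.444, 0.896, 0.0], [0.896, -0.444, 0.001], [0.001, -0.0, -1.0]]
wrist_force: [0.8, -1.3, -1.1]
finger_gap: 0.0086
grasp_force: 10.0
```

```bash
python3 st.py .05 .1 .15 .2 .25 .3 .35 .4
```

```text
[0.4993 0.0236 0.1101] [ 0.77 -1.29 -1.14] 0.0086 10.000285059213638 1.1139 0.1594 13.5333
in-force 1.2613506483646348
0.05 [-0.12, -0.3, 0.0, -0.0, -0.01, -0.61]
0.1 [-0.25, -0.58, 0.0, -0.0, -0.01, -1.19]
0.15 [-0.4, -0.87, 0.0, -0.0, -0.01, -1.76]
0.2 [-0.57, -1.14, 0.0, -0.0, -0.01, -2.33]
0.25 [-0.74, -1.41, 0.0, -0.0, -0.01, -2.91]
0.3 [-0.93, -1.66, 0.0, -0.0, -0.01, -3.48]
0.35 [-1.13, -1.91, 0.0, -0.0, -0.01, -4.05]
0.4 [-1.35, -2.15, 0.0, -0.0, -0.01, -4.62]
```

Request:
jog_arm --pt "-0.12 -0.3 0 0 0 -0.6 1" --pt "-0.25 -0.58 0 0 0 -1.2 1" --pt "-0.4 -0.87 0 0 0 -1.76 1" --pt "-0.57 -1.14 0 0 0 -2.33 1" --pt "-0.74 -1.41 0 0 0 -2.9 1" --pt "-0.93 -1.66 0 0 0 -3.48 1" --pt "-1.0 -1.76 0 0 0 -3.7 1" --pt "-1.0 -1.76 0 0 0 -3.7 1"

```text
time_s: 14.2
tcp_pos: [0.4487, 0.0201, 0.1101]
tool_rot: [[0.139, 0.99, 0.0], [0.99, -0.139, -0.0], [-0.0, 0.0, -1.0]]
wrist_force: [0.9, -4.6, -3.3]
finger_gap: 0.009
grasp_force: 10.0
```

Request:
jog_arm --pt "0 0 0 0 0 0 1" --pt "0 0 0 0 0 0 1" --pt "0 0 0 0 0 0 0.72" --pt "0 0 0 0 0 0 0.72" --pt "0 0 0 0 0 0 0.72" --pt "0 0 0 0 0 0 0.72" --pt "0 0 0 0 0 0 0.72" --pt "0 0 0 0 0 0 0.72"

```text
time_s: 14.87
tcp_pos: [0.4491, 0.0206, 0.1102]
tool_rot: [[0.14, 0.99, -0.0], [0.99, -0.14, 0.001], [0.001, -0.0, -1.0]]
wrist_force: [0.1, -0.8, -0.9]
finger_gap: 0.0263
grasp_force: 0.0
```

Request:
jog_arm --pt "0 0 -0.3 0 0 0 0.72" --pt "0 0 -1 0 0 0 0.72" --pt "0 0 -2 0 0 0 0.72" --pt "0 0 -3 0 0 0 0.72" --pt "0 0 -4 0 0 0 0.72" --pt "0 0 -4 0 0 0 0.72"

```text
time_s: 15.37
tcp_pos: [0.4504, 0.0204, 0.2157]
tool_rot: [[0.14, 0.99, 0.006], [0.99, -0.14, 0.001], [0.002, 0.006, -1.0]]
wrist_force: [0.7, 0.7, 0.8]
finger_gap: 0.0259
grasp_force: 0.0
```

```bash
python3 st.py; python3 -c "
from h import *
s=snap('side','s5.png')
cv2.imwrite('pics/c7.png',cv2.resize(s['img'][150:330,200:460],None,fx=3,fy=3,interpolation=cv2.INTER_CUBIC))"
```

```text
[0.4504 0.0204 0.2157] [0.72 0.65 0.84] 0.0259 0.0 1.4233 0.1589 15.3667
in-force 0.6226706285902838
```

View pics/c7.png

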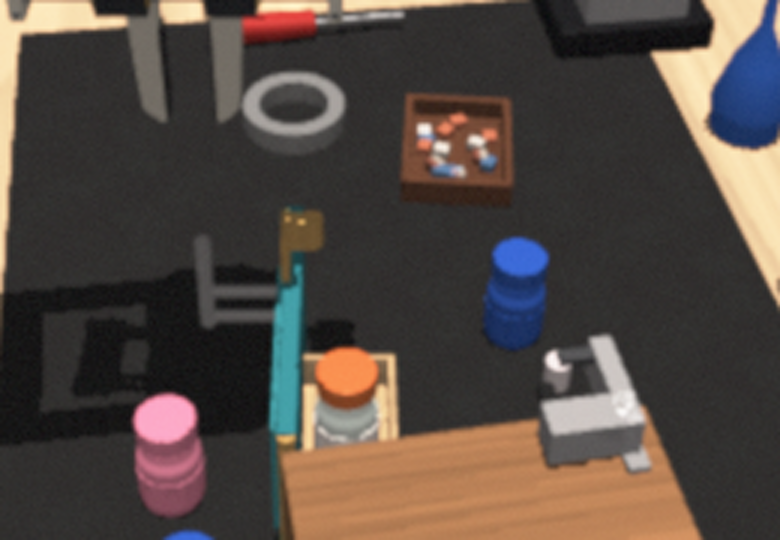

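The door stands about square to the cupboard, with its top edge running from (287,440) to (290,270). The orange-capped jar at (347,400) is upright in the rack, the gripper is clear, and the bystanders have not moved. I'm letting it settle for a moment before handing in.

Request:
jog_arm --pt "0 0 0 0 0 0 0.72" --pt "0 0 0 0 0 0 0.72" --pt "0 0 0 0 0 0 0.72" --pt "0 0 0 0 0 0 0.72"

```text
time_s: 15.75
tcp_pos: [0.4489, 0.0204, 0.2093]
tool_rot: [[0.14, 0.99, -0.002], [0.99, -0.14, 0.001], [0.0, -0.002, -1.0]]
wrist_force: [0.3, -0.4, -0.5]
finger_gap: 0.0264
grasp_force: 0.0
```

```bash
python3 -c "
from station import bot
print(bot.job_done())"
```

```text
the job is handed in; nothing more can be done
None
```

I handed the job in at about 16 s, and no verdict came back. The door snapped shut and held by itself with the hand off, then I pulled it back through the catch and left it open about 1.4 rad (80°), with the jar upright in the rack and the bystanders undisturbed.

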